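# Release the glued footbridge and set the four finished models on their landscape tiles

## Task

The footbridge has dried in the ratchet clamp: lift the yellow pawl, slide the red jaw well back and only then take the bridge out. Set the four finished, painted models each in the middle of its own bed on the landscape tiles, upright and square with the bed: the bridge across the gully, the shed on the slate foundation, the round well on the cobbles, the woodpile on the two bearers (the plain white pieces are unpainted blanks and not wanted). Put each one down gently, do not drop or knock over any of them, and leave them all standing free.

Things in the scene. Friction and masses are not known exactly. Their poses are not given: they have to be found in the camera images.
- bridge: Brown wooden model footbridge, 100 mm long (its y), 55 mm wide over its two dark railings (x), railing tops 42 mm up, deck 14; ends alike, 0.1 kg. Origin: centre of underside, z up. Starts between the clamp jaws (ends touching them, 0.5 mm play), underside 22 mm above the bench; grip across the railings at mid-length, 30 mm above the origin, both sides free. Place: over the gully.
- shed: Painted model shed: brown log walls, dark grey gable roof, ridge along its x. Flat gable ends 64 mm apart (x): grip these 40 mm above the origin. Walls 56 mm deep, eaves 78 mm (y), 71 mm tall; both long sides alike; 0.16 kg. Origin: centre of underside, z up. Loose on the bench. Place: slate foundation. A plain white shed of the same shape nearby is an unpainted blank.
- well: Painted model well: round grey stone wall with brown plank cover, 57 mm across, 45 mm tall, 0.18 kg. Origin: centre of underside, z up. Loose on the bench. Place: round cobbled bed. A plain white well of the same shape nearby is an unpainted blank. Loose pieces and blanks stand 100 mm or more apart, centre to centre.
- woodpile: Model firewood stack: brown logs lying along its x with pale round ends, 40 mm wide (x; grip across this), 76 mm long (y), 42 mm tall, thin stakes to 46 mm; ends alike; 0.14 kg. Origin: centre of underside, z up. Loose on the bench. Place: on the two timber bearers.
- gully_tile: Fixed sand-grey landscape tile, 116 mm square, cut by a gully (44 mm wide, 17 deep, blue-green bottom) along its x through the middle. The bridge stands on both banks, tops 26 mm above the origin, its y along the tile's y. Origin: centre of the tile's underside, 12 mm above the bench. The four tiles stand two by two on one plywood board, 136 mm centre to centre; which is where changes.
- cobble_tile: Fixed landscape tile, 116 mm square, with a flush round bed of grey cobbles 74 mm across in its middle, for the well; bed 26 mm above the origin. Origin: centre of the tile's underside, 12 mm above the bench.
- slate_tile: Fixed landscape tile, 116 mm square, with a blue-grey slate slab in its middle, 80 mm along x by 74 along y, top 29 mm above the origin (3 mm above the ground around). The shed stands on it, its ridge (x) along the tile's x. Origin: centre of the tile's underside, 12 mm above the bench.
- bearer_tile: Fixed landscape tile, 116 mm square, with two light timber bearers along its y (8 mm wide, 90 long, 24 mm apart between centres) in its middle, tops 30 mm above the origin (4 above the ground). The woodpile stands on both, its y along the tile's y. Origin: centre of the tile's underside, 12 mm above the bench.
- jaw_grip (a point): Point on the red sliding jaw of the fixed bar clamp, 10 mm below its top, 70 mm above the bench. Axes: y along the bar away from the bridge, x across the bar. Block 32 mm wide (x; grip across this), 34 mm thick (y); the bridge's end is 19 mm off at -y. With the pawl raised it slides along +y up to 60 mm (3 N friction) and stays. Fixed red jaw at the other end, top 80 mm above the bench.
- pawl_tab (a point): Middle of the yellow pawl tab behind the sliding jaw (moves along), 52 mm above the bench when down, 10 mm below the tab's top; tab 10 mm wide (x; pinch across), 16 mm along y. Hinge axis: along x, 50 mm from here towards the jaw (-y) and 16 mm lower. Swing the tab up about it: 0 at start, clear of the teeth (28 mm above the bench) from 0.25 rad, stop at 0.9; a stiff hinge (1.5 N) keeps it up.

How it is judged:
By the outcome, as a careful person would: the job done as asked, in the order asked, and still so for the second after the job is handed in, with the robot touching nothing.
It also fails if it takes over 125 s, if anything falls off the work surface, if the arm or the gripper's body presses on something with over 40 N, if the wrist force passes 120 N, or if a joint passes its speed limit or range.

## Robot

A 6-joint arm with a two-finger parallel gripper is mounted at the origin on the work surface. World frame = base frame: x ahead of the robot, y to its left, z up, the work surface at z = 0. Lengths are in m, angles in rad, forces in N, time in s.
With the tool pointing down it reaches from about 0.275 to 0.825 m from the base axis. Payload 4.9 kg.
Tool frame: the origin (TCP) lies at the very end of the fingers, on their centre line; the grasp point (between the pads) lies 19 mm behind it; z points along the fingers, y is the line along which they close (so a half turn about z gives the same grasp; the last joint's range is limited). The gripper opens to 85 mm and grips with 20 to 120 N. Pads are 22 mm wide; open, the fingers measure 114 mm over their backs; the gripper's body (76 mm by 85 mm) begins 54 mm behind the grasp point. The pads swing forward as they close: fully open they stand 13 mm farther back than shut.
Start: joints at [-1.384, 0.326, -0.193, 1.052, 0, 1.437], TCP at [0.173, -0.522, 0.231] pointing down, gripper open.
Joint ranges: [-2.65, 2.65], [-0.97, 1.79], [-1.3, 1.35], [-1.93, 2.1], [-1.47, 1.37], [-3.14, 3.14]. Speed limits (rad/s): [2.57, 2.57, 3.14, 3.14, 3.14, 3.14].

## Interface

Orientations are given as a rotation vector (axis times angle).
In Python, from cell import r, effector, kinematics, viewer, job, status gives the robot as it stands. Calls block until the motion is done:
- r.movep(position, orientation): joint-space move of the TCP to a pose.
- r.servo_line(position, ori=None, feed=0.15, force_limit=None): straight line of the TCP; ori=None keeps the orientation; feed is the mean speed in m/s. With force_limit (N) it stops when the force on the tool has changed by that much, and returns True; else False.
- r.set_joints(angles): joint-space move.
- effector.gripper_to(opening, grip_force=None): finger opening in m; grip_force is the grip in N (None keeps the last); returns when the fingers have stopped.
- r.wait(seconds).
- kinematics.solve_ik(position, orientation): joint angles nearest the present ones, or None.
- viewer.capture(name): name is "scene" or "top"; returns (picture, depth): 420x560x3 uint8, red, green, blue; 420x560 float32, m along the optical axis (not along the pixel's ray), 0 where there is no reading.
- viewer.camera_info(name): a dict with "mtx" (3x3 intrinsics, pixels), "R" (3x3) and "t" (3): a world point X has camera coordinates R X + t. Camera axes: x right, y down, z forward; pixel columns grow to the right and rows downward; lengths in m; the calibration is good to about 2 mm. A picture is of the moment at which its call begins. camera_info takes no time and is no camera call.
A pose or a line that the arm cannot do raises r.PlanningError and nothing moves.
- job.sign_off(): hands the job in; it is judged then, once.
Trained networks look in the newest picture that a camera, given by its name, has taken for a name from the list of things; names that differ only in an ending like _2 or _b are one class to them, and where a whole thing is asked for, a point or a joint stands for the part that bears it (a point fixed in the world has none). Each returns a list of dicts, best first, with "confidence" (0 to 1); they miss things now and then, are a little off and sometimes report something else, mostly with a low value. They report only what shows in the picture. A call takes as long as a camera call.
- viewer.look_for(query, camera): "bbox" ([left, top, right, bottom] in pixels, round what is visible of it).
- viewer.place_of(query, camera): "xy" ([column, row] in pixels: a listed point, or the origin of a listed thing).
Readings, each from a call of its own:
- status.current_t(): time.
- status.current_joints(): joint angles.
- status.current_qvel(): joint speeds.
- status.current_joint_efforts(): joint torques, N m.
- status.current_tool_pos(): TCP position.
- status.current_eef_rot(): TCP orientation.
- status.current_force(): force on the tool from outside, world axes, zero at the start.
- status.current_moment(): the same for the moment, N m.
- status.current_opening(): finger opening in m.
- status.current_grasp_force(): force on a finger pad.
Only numpy, scipy, OpenCV 4.12 (cv2) and the standard library are available. Lean on these libraries where they do the work, as an engineer would, in place of code of your own. Each camera call takes 0.05 s, during which the arm holds its last target. There are 200 camera calls.

## Working session

There is one attempt and no reset: what is moved stays moved. The work goes in short steps, each a Python script; the robot and the scene stay as the last script left them, time stands still between calls to the robot, and variables do not carry over. Pictures are saved under pics/ and viewed, at most 14 in all, crops included, and the job is handed in when it is done.

```bash
mkdir -p pics; ls; cat > h.py <<'E'
import numpy as np, cv2
from cell import r, effector, kinematics, viewer, job, status
def save(cam,name):
    p,d=viewer.capture(cam); cv2.imwrite(f'pics/{name}.png',p[:,:,::-1]); np.savez(f'pics/{name}.npz',p=p,d=d); return p,d
def cloud(cam,d):
    c=viewer.camera_info(cam); K,R,t=c['mtx'],c['R'],c['t']
    v,u=np.mgrid[:d.shape[0],:d.shape[1]]
    X=np.stack([(u-K[0,2])/K[0,0]*d,(v-K[1,2])/K[1,1]*d,d],-1)
    return (X-t)@R
def px2w(cam,uv,z):
    c=viewer.camera_info(cam); K,R,t=map(np.array,(c['mtx'],c['R'],c['t']))
    ray=R.T@np.linalg.solve(K,[uv[0],uv[1],1]); o=-R.T@t
    return o+ray*(z-o[2])/ray[2]
E
python3 - <<'E'
from h import *
for c in ('top','scene'):
    p,d=save(c,c+'0')
    i=viewer.camera_info(c); print(c,-np.array(i['R']).T@i['t'],np.round(i['R'],2).tolist(),i['mtx'][0][0])
Z=dict(bridge=.022,shed=0,well=0,woodpile=0,gully_tile=.012,cobble_tile=.012,slate_tile=.012,bearer_tile=.012,jaw_grip=.07,pawl_tab=.052)
for q,z in Z.items():
    for c in ('top','scene'):
        for k in viewer.place_of(q,c)[:3]: print(q,c,np.round(k['xy'],1),round(k['confidence'],2),px2w(c,k['xy'],z)[:2].round(4))
print(status.current_t())
E
```

```text
cell.py
pics
top [0.41831818 0.04569741 1.12284567] [[0.02, -1.0, 0.0], [-0.99, -0.02, -0.13], [0.13, 0.0, -0.99]] 462.409291354617
scene [1.07680952 0.52046391 0.63131605] [[-0.68, 0.74, 0.02], [0.45, 0.43, -0.78], [-0.59, -0.52, -0.62]] 446.5253860963383
bridge top [253.4 175.3] 0.91 [0.6369 0.0977]
bridge scene [261.9 257.4] 0.61 [0.6321 0.1014]
shed top [131.4 252.6] 0.7 [0.4466 0.3895]
shed scene [444.4 292.4] 0.56 [0.4479 0.3934]
well top [278.9 241.3] 0.64 [0.4795 0.0334]
well top [218.1 171.5] 0.56 [0.6494 0.1862]
well scene [286.9 216.7] 0.82 [0.4859 0.0386]
woodpile top [125.6 209.1] 0.56 [0.5522 0.4095]
woodpile scene [422.9 329.1] 0.66 [0.5504 0.4035]
woodpile scene [203.3 151.6] 0.17 [ 0.4364 -0.3019]
gully_tile top [356.7 254.4] 0.96 [ 0.4505 -0.1529]
gully_tile scene [235.9 172.9] 0.96 [ 0.4575 -0.1535]
cobble_tile top [413.7 251.6] 0.85 [ 0.4593 -0.2893]
slate_tile top [354.  197.3] 0.73 [ 0.5884 -0.1473]
slate_tile scene [197.3 198.5] 0.56 [ 0.5902 -0.1412]
bearer_tile top [407.7 194.1] 0.92 [ 0.5984 -0.278 ]
bearer_tile top [415.5 251. ] 0.55 [ 0.4608 -0.2937]
bearer_tile scene [162.6 173.3] 0.71 [ 0.5836 -0.2795]
jaw_grip top [219.8 168.6] 0.65 [0.6419 0.1737]
jaw_grip scene [288.9 259.6] 0.67 [0.6381 0.1725]
pawl_tab top [189.7 169.8] 0.44 [0.6417 0.2468]
pawl_tab top [412.7 252. ] 0.33 [ 0.4569 -0.2749]
pawl_tab scene [321.3 291.6] 0.63 [0.6433 0.2507]
1.1
```

```bash
python3 - <<'E'
import cv2
for n in('top0','scene0'):
    a=cv2.imread(f'pics/{n}.png'); cv2.imwrite(f'pics/{n}v.png',cv2.resize(a,(800,600),interpolation=cv2.INTER_CUBIC))
E
```

```text
(no output)
```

View pics/top0v.png

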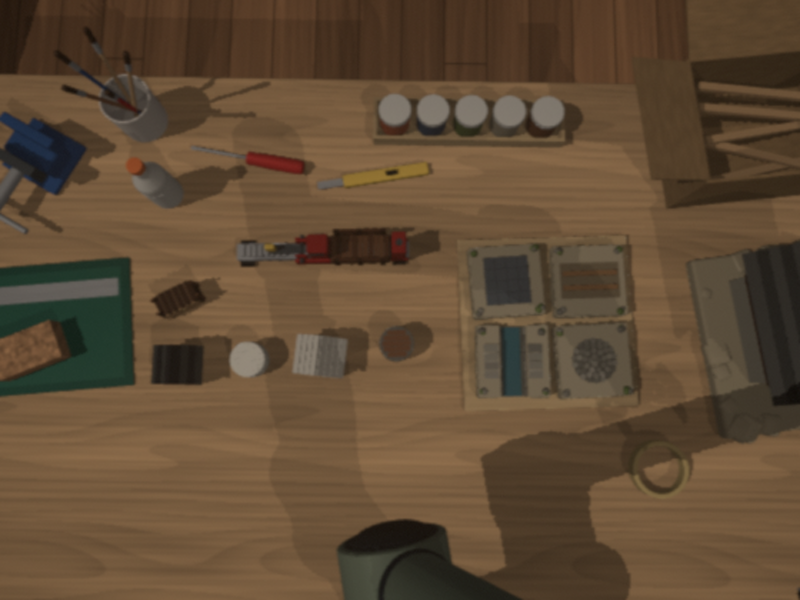

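View pics/scene0v.png

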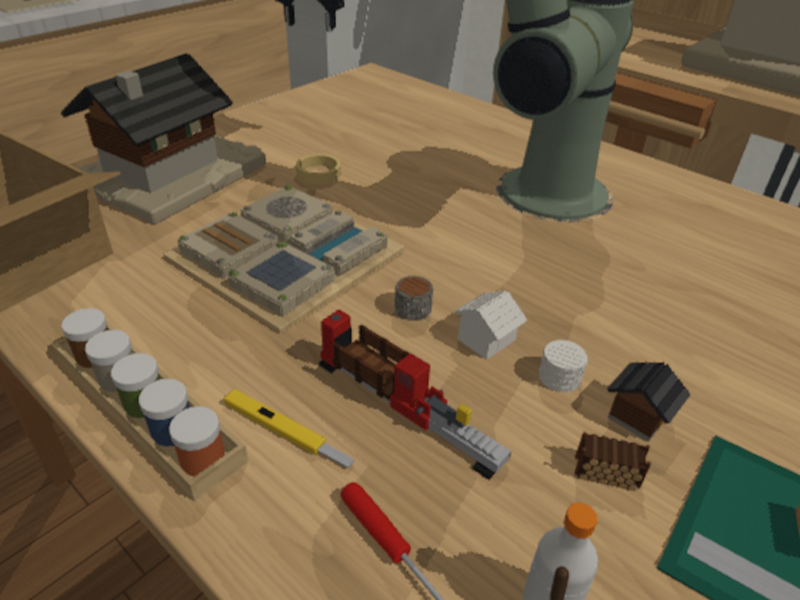

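The top view (800-px scale) shows the painted well at (396,343), the shed at (178,364), the woodpile at (178,298), the bridge at (367,245) in the clamp, and the jaw and pawl at (315,245) and (270,248). The tiles are slate (507,280), bearers (590,280), gully (513,360) and cobbles (595,360). The scene view agrees. Next I'll fit the poses from depth.

```bash
cat > fit.py <<'E'
from h import *
def pts(cam,name,c,rad,zlo,zhi):
    f=np.load(f'pics/{name}.npz'); W=cloud(cam,f['d'])
    m=(f['d']>0)&(np.hypot(W[...,0]-c[0],W[...,1]-c[1])<rad)&(W[...,2]>zlo)&(W[...,2]<zhi)
    return W[m],f['p'][m]
def rect(P):
    (c,s,a)=cv2.minAreaRect((P[:,:2]*1000).astype(np.float32)); return np.round(c,1),np.round(s,1),round(a,1)
E
python3 - <<'E'
from fit import *
for cam in('top','scene'):
    n=cam+'0'; print('==',cam)
    for k,c,rad,zl,zh in [('bench',(.5,.0),.03,-.02,.02),('well',(.482,.036),.055,.025,.06),('shed',(.447,.391),.06,.02,.09),('shedridge',(.447,.391),.06,.062,.09),('pile',(.551,.407),.06,.02,.06),('pile top',(.551,.407),.06,.036,.06),
      ('clamp',(.638,.13),.15,.05,.1),('jaws',(.638,.11),.09,.074,.1),('bridgerail',(.635,.1),.045,.055,.072),
      ('gully',(.453,-.153),.085,.03,.05),('cob',(.4593,-.29),.085,.03,.05),('slate',(.589,-.146),.085,.03,.05),('bear',(.59,-.279),.085,.03,.05),('board',(.522,-.217),.3,.006,.06)]:
        P,C=pts(cam,n,c,rad,zl,zh)
        if len(P)<5: print(k,len(P)); continue
        print(k,len(P),'med',np.median(P,0).round(4),'rect',*rect(P),'z95',np.percentile(P[:,2],[5,95]).round(4))
# color crops
a=cv2.imread('pics/top0.png'); t=cv2.resize(a[155:290,315:450],(600,600),interpolation=cv2.INTER_CUBIC); cv2.imwrite('pics/c1.png',cv2.convertScaleAbs(t,alpha=1.7))
E
```

```text
== top
bench 390 med [ 5.028e-01 -5.200e-03 -2.000e-04] rect [502.2  -5. ] [59. 49.] 24.6 z95 [-0.0036  0.0033]
well 479 med [0.48   0.0384 0.0445] rect [480.2  38.3] [56.4 56.1] 72.0 z95 [0.0403 0.0477]
shed 982 med [0.4401 0.3864 0.0611] rect [440.4 393.8] [62.1 83.3] 0.4 z95 [0.0477 0.0736]
shedridge 453 med [0.4392 0.3904 0.0683] rect [440.4 393.2] [61.3 48.1] 1.1 z95 [0.0626 0.0748]
pile 560 med [0.5477 0.4027 0.0396] rect [549.6 404.9] [41.  75.7] 27.4 z95 [0.0283 0.0437]
pile top 477 med [0.5491 0.4052 0.04  ] rect [549.6 404.9] [40.9 75.9] 27.0 z95 [0.0371 0.0438]
clamp 721 med [0.635  0.1173 0.0735] rect [637.9 141.5] [ 56.4 229.3] 1.8 z95 [0.0529 0.0829]
jaws 357 med [0.637  0.1559 0.08  ] rect [638.3 106.5] [ 34.9 159.4] 1.9 z95 [0.0762 0.0835]
bridgerail 178 med [0.6181 0.0998 0.0634] rect [638.6  99. ] [54.3 79.2] 0.6 z95 [0.0568 0.0667]
gully 2046 med [ 0.4569 -0.1733  0.0378] rect [ 466.6 -164.7] [142.9 145.5] 1.3 z95 [0.0321 0.0415]
cob 2830 med [ 0.461  -0.283   0.0382] rect [ 470.1 -274.7] [145.9 140.1] 4.3 z95 [0.0341 0.042 ]
slate 2647 med [ 0.5866 -0.1445  0.0392
[... 921 characters left out ...]
0515 0.0801]
jaws 464 med [0.6432 0.1614 0.079 ] rect [642.8 107.5] [ 38.1 162.6] 0.2 z95 [0.075  0.0809]
bridgerail 305 med [0.62   0.1022 0.062 ] rect [641.3 100.6] [57.3 80.6] 0.9 z95 [0.0561 0.0641]
gully 1205 med [ 0.4632 -0.1717  0.0367] rect [ 467.2 -162.9] [138.9 147.2] 1.0 z95 [0.0311 0.0393]
cob 1285 med [ 0.4678 -0.2768  0.037 ] rect [ 470.  -273.8] [144.  137.3] 5.1 z95 [0.0328 0.0393]
slate 2026 med [ 0.5951 -0.1381  0.0376] rect [ 580.3 -155.8] [144.3 151.3] 5.3 z95 [0.032  0.0412]
bear 1681 med [ 0.5924 -0.2715  0.0368] rect [ 579.  -266.9] [146.6 145. ] 2.2 z95 [0.0319 0.0407]
board 11409 med [ 0.551  -0.1858  0.0343] rect [ 473.6 -229.5] [464.6 589.2] 8.9 z95 [0.0096 0.0418]
```

View pics/c1.png

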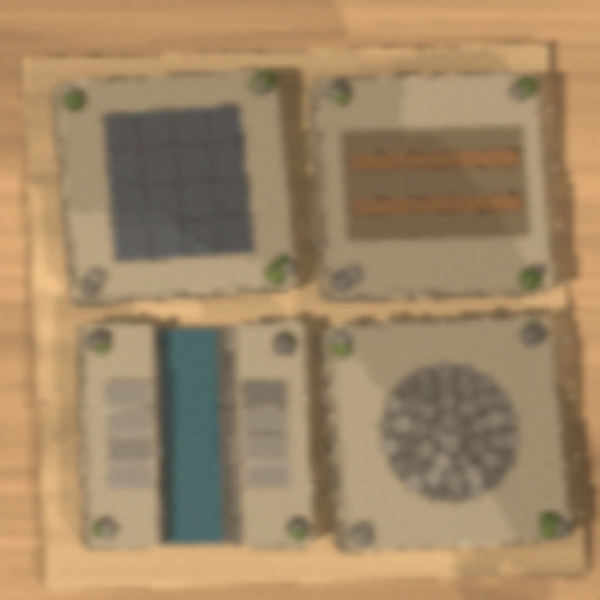

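Each tile has its own small yaw: the slate is turned about 4° and the gully and bearers about 1°. The layout is as expected, and the slate's longer side runs along image-vertical (world x). Next I'll fit the tiles and their beds precisely.

```bash
python3 - <<'E'
from fit import *
T=dict(gully=(.453,-.153),cob=(.462,-.288),slate=(.588,-.145),bear=(.589,-.279))
for cam in('top','scene'):
    f=np.load(f'pics/{cam}0.npz'); W=cloud(cam,f['d']); hsv=cv2.cvtColor(f['p'],cv2.COLOR_RGB2HSV).astype(int); print(cam)
    for k,c in T.items():
        b=(abs(W[...,0]-c[0])<.068)&(abs(W[...,1]-c[1])<.068)
        P=W[b&(W[...,2]>.031)&(W[...,2]<.05)]
        print(k,'tile',*rect(P))
        for nm,m in dict(blue=(hsv[...,0]>85)&(hsv[...,0]<125)&(hsv[...,1]>(90 if k=='gully' else 30)),orange=(hsv[...,0]<16)&(hsv[...,1]>95)).items():
            m=(b&m&(np.hypot(W[...,0]-c[0],W[...,1]-c[1])<.066)).astype(np.uint8)
            m=cv2.morphologyEx(m,cv2.MORPH_OPEN,np.ones((2,2),np.uint8))
            if m.sum()>60:
                n,l,s,_=cv2.connectedComponentsWithStats(m)
                for j in range(1,n):
                    if s[j,4]>40: print('   ',nm,s[j,4],*rect(W[l==j]), W[l==j][:,2].mean().round(4))
    # pawl: yellow
    m=(abs(W[...,0]-.64)<.04)&(abs(W[...,1]-.25)<.04)&(hsv[...,1]>130)&(hsv[...,0]>18)&(hsv[...,0]<32)&(W[...,2]>.035)
    P=W[m]; print('pawl',len(P),np.median(P,0).round(4),*rect(P))
    # red
    m=(abs(W[...,0]-.64)<.04)&(abs(W[...,1]-.11)<.1)&(hsv[...,1]>120)&((hsv[...,0]<8)|(hsv[...,0]>170))&(W[...,2]>.074)
    for s in(0,1):
        P=W[m&((W[...,1]>.11)==bool(s))]; print('jaw',s,len(P),*rect(P))
    m=(abs(W[...,0]-.64)<.04)&(abs(W[...,1]-.1)<.04)&(W[...,2]>.056)&(W[...,2]<.07)
    for s in(0,1):
        P=W[m&((W[...,0]>.638)==bool(s))]; print('rail',s,len(P),*rect(P), np.polyfit(P[:,1],P[:,0],1).round(3))
E
```

```text
top
gully tile [ 454.8 -152.3] [119.2 120.8] 0.9
cob tile [ 465.5 -284.8] [135.6 121.1] 3.6
slate tile [ 587.9 -142.6] [121.1 120.1] 4.7
bear tile [ 590.1 -280.2] [120.8 121. ] 2.8
    orange 160 [ 599.8 -283.8] [10.6 89.7] 2.8 0.0411
    orange 148 [ 576.1 -283.1] [ 9.9 90.2] 2.6 0.0408
pawl 32 [0.6322 0.2466 0.0604] [633.5 248.4] [ 7.8 14.4] 3.8
jaw 0 141 [640.5  37.5] [35.  20.8] 0.9
jaw 1 196 [636.  169.6] [31.3 32.9] 2.6
rail 0 89 [614.4  99.9] [ 6.8 76.9] 1.8 [-0.038  0.618]
rail 1 97 [663.8  99.9] [ 7.1 79.8] 2.0 [-0.034  0.667]
scene
gully tile [ 457.5 -155.8] [119.4 132.5] 1.2
    blue 149 [765.2 155.4] [957.1  74.3] 45.1 0.0257
cob tile [ 460.3 -282.6] [122.8 121.6] 4.5
slate tile [ 591.3 -140.2] [121.4 121.8] 6.6
bear tile [ 586.2 -278.3] [133.4 121.6] 1.8
pawl 116 [0.64   0.2526 0.0555] [637.8 251.5] [10.  16.4] 6.9
jaw 0 156 [642.9  40.5] [38.2 22.8] 4.1
jaw 1 280 [639.6 171.3] [31.9 34.6] 2.4
rail 0 157 [616.9  99.6] [ 8.1 79.2] 1.7 [-0.034  0.621]
rail 1 165 [665.9 100.1] [ 8.  79.6] 0.6 [-0.032  0.67 ]
```

```bash
python3 - <<'E'
from fit import *
T=dict(gully=(.456,-.153),cob=(.462,-.288),slate=(.588,-.142),bear=(.589,-.279))
for cam in('top','scene'):
    f=np.load(f'pics/{cam}0.npz'); W=cloud(cam,f['d'])
    for k,c in T.items():
        m=((abs(W[...,0]-c[0])<.07)&(abs(W[...,1]-c[1])<.07)&(W[...,2]>(.033 if k!='gully' else .031))&(W[...,2]<.05)).astype(np.uint8)
        m=cv2.morphologyEx(m,cv2.MORPH_OPEN,np.ones((5,5),np.uint8))
        n,l,s,_=cv2.connectedComponentsWithStats(m)
        big=[j for j in range(1,n) if s[j,4]>250]; M=np.isin(l,big); P=W[M]
        def cost(q):
            ca,sa=np.cos(q[2]),np.sin(q[2]); d=P[:,:2]-q[:2]; a=d@[ca,sa]; b=d@[-sa,ca]
            return np.maximum(abs(a)-.0575,0).sum()+np.maximum(abs(b)-.0575,0).sum()
        from scipy.optimize import minimize
        o=minimize(cost,[*c,.03],method='Nelder-Mead',options=dict(xatol=1e-5,fatol=1e-7,maxiter=2000,initial_simplex=[[*c,.03],[c[0]+.005,c[1],.03],[c[0],c[1]+.005,.03],[*c,.08]]))
        print(cam,k,o.x[:2].round(4),np.rad2deg(o.x[2]).round(1),*rect(P))
for uv,z in (((416.25,252.2),.038),((355.3,196),.041),((315+193*.225,155+435*.225),.021)): print(px2w('top',uv,z).round(4))
# IK check
from scipy.spatial.transform import Rotation as R
for nm,p,y in (('shed',(.441,.394,.021),0),('pile',(.551,.406,.005),27.5),('pawl',(.6355,.25,.033),2)):
    for t in (90,-90):
        q=kinematics.solve_ik(p,(R.from_euler('z',y+t,degrees=True)*R.from_euler('x',180,degrees=True)).as_rotvec()); print(nm,t,None if q is None else np.round(q,2))
print(status.current_eef_rot())
E
```

```text
top gully [ 0.4545 -0.1521] 1.5 [ 454.8 -152.1] [118.2 120.4] 1.6
top cob [ 0.4581 -0.285 ] 4.3 [ 458.4 -286. ] [119.5 119.9] 4.8
top slate [ 0.5874 -0.1424] 5.0 [ 587.5 -142.5] [118.8 119.1] 4.6
top bear [ 0.5903 -0.2798] 2.7 [ 591.4 -279.7] [118.6 118.6] 3.0
scene gully [ 0.4583 -0.1494] 1.5 [ 457.4 -150.3] [119.2 121.6] 1.3
scene cob [ 0.461  -0.2829] 4.8 [ 460.4 -282.8] [122.8 121.2] 4.5
scene slate [ 0.5906 -0.1398] 4.8 [ 590.1 -140.8] [120.6 122.4] 4.4
scene bear [ 0.5926 -0.2779] 2.3 [ 592.9 -278. ] [119.6 121.4] 1.5
[ 0.457  -0.2874  0.038 ]
[ 0.5871 -0.1454  0.041 ]
[ 0.4539 -0.1554  0.021 ]
shed 90 [ 0.6   0.61 -0.33  0.63  0.    2.18]
shed -90 [ 0.6   0.61 -0.33  0.63  0.   -0.97]
pile 90 [ 0.53  0.77 -0.05  0.75 -0.    1.62]
pile -90 [ 0.53  0.77 -0.05  0.75  0.   -1.52]
pawl 90 [ 0.27  0.74 -0.04  0.8   0.    1.8 ]
pawl -90 [ 0.27  0.74 -0.04  0.8   0.   -1.34]
[ 3.10125583e+00  5.01714223e-01 -9.05008983e-06]
```

```bash
cat >> h.py <<'E'
def ortho(cam,p,x1,y1,sx,sy,z,s=2.0):
    "rectified view of plane z: rows go from x=x1 down, cols from y=y1 to the right (-y); s px/mm"
    c=viewer.camera_info(cam); K,R,t=map(np.array,(c['mtx'],c['R'],c['t']))
    h,w=int(sx*1000*s),int(sy*1000*s); v,u=np.mgrid[:h,:w]
    X=np.stack([x1-v/s/1000,y1-u/s/1000,np.full(u.shape,z)],-1)@R.T+t
    q=X@K.T; q=(q[...,:2]/q[...,2:]).astype(np.float32)
    return cv2.remap(p,q[...,0],q[...,1],cv2.INTER_CUBIC)[:,:,::-1].copy()
E
python3 - <<'E'
from fit import *
out=[]
for cam in('top','scene'):
    p=np.load(f'pics/{cam}0.npz')['p']; o=cv2.convertScaleAbs(ortho(cam,p,.665,-.07,.28,.29,.038,2.0),alpha=1.5)
    cv2.imwrite(f'pics/o_{cam}.png',o)
    for k,(x,y,yaw,a,b) in dict(gully=(.4545,-.1521,1.5,58,22),cob=(.4581,-.2855,0,37,37),slate=(.5874,-.1424,5,40,37),bear=(.5903,-.2798,2.7,16,45)).items():
        if cam=='scene': x+=.0029;y+=.0022
        q=np.deg2rad(yaw); cs=[(i*a,j*b) for i,j in((1,1),(1,-1),(-1,-1),(-1,1))]
        cs=[(x*1000+i*np.cos(q)-j*np.sin(q),y*1000+i*np.sin(q)+j*np.cos(q)) for i,j in cs]
        cv2.polylines(o,[np.int32([((-70-yy)*2,(665-xx)*2) for xx,yy in cs])],True,(0,0,255),1)
    out.append(cv2.resize(o,(400,386)))
cv2.imwrite('pics/o.png',np.hstack(out))
E
```

```text
(no output)
```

View pics/o.png

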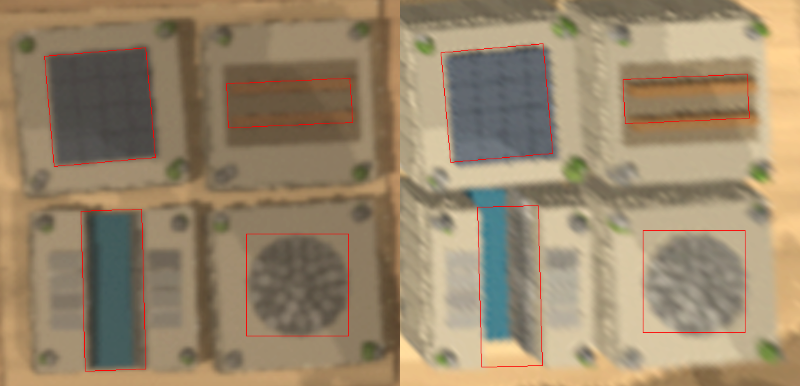

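The overlays match the beds in both views, with a constant offset of about 2 mm between cameras that I'll average. Next is the pawl.

```bash
cat >> h.py <<'E'
from scipy.spatial.transform import Rotation as Rot
def ori(yaw,pitch=0): # closing axis along object x; pitch about object x (rad)
    return (Rot.from_euler('z',yaw,degrees=True)*Rot.from_euler('x',pitch)*Rot.from_euler('z',90,degrees=True)*Rot.from_euler('x',np.pi)).as_rotvec()
def say(*a): print(*a,'t',round(status.current_t(),1),'F',np.round(status.current_force(),1),'open',round(status.current_opening(),4),'pos',np.round(status.current_tool_pos(),4))
E
python3 - <<'E'
from h import *
yaw=1.9; tab=np.array([.6355,.2495,.052]); Rz=Rot.from_euler('z',yaw,degrees=True)
hinge=tab+Rz.apply([0,-.05,-.016])
effector.gripper_to(.045)
r.movep([tab[0],tab[1],.13],ori(yaw))
r.servo_line([tab[0],tab[1],.036],feed=.12); say('down')
effector.gripper_to(.0,grip_force=25); say('pinched')
# grasp point 19mm behind TCP along tool; rotate whole tool rigidly about hinge
tcp0=np.array(status.current_tool_pos())
for a in np.linspace(.1,.6,6):
    rot=Rz*Rot.from_euler('x',a)*Rz.inv()
    r.servo_line(hinge+rot.apply(tcp0-hinge),ori(yaw,a),feed=.06)
say('up')
effector.gripper_to(.04); say('rel')
p=np.array(status.current_tool_pos()); back=Rz.apply([0,-np.sin(.6),np.cos(.6)])
r.servo_line(p+back*.05,feed=.15)
r.movep([.6378,.1705,.16],ori(yaw))
save('scene','s1'); save('top','t1'); say('end')
a=cv2.imread('pics/s1.png')[200:360,180:400]; cv2.imwrite('pics/s1v.png',cv2.resize(a,None,fx=3,fy=3,interpolation=cv2.INTER_CUBIC))
E
```

```text
down t 5.7 F [-0.2  0.3  0.6] open 0.045 pos [0.6362 0.2497 0.0368]
pinched t 6.1 F [-3.7  0.2  6. ] open 0.0129 pos [0.6351 0.2497 0.0368]
up t 7.6 F [-1.3  5.1  4.3] open 0.0126 pos [0.6352 0.2412 0.0654]
rel t 7.9 F [-0.2  0.7 -0.4] open 0.0399 pos [0.6355 0.2402 0.0648]
end t 9.2 F [ 0.3 -0.6 -0. ] open 0.0403 pos [0.6363 0.1696 0.1574]
```

View pics/s1v.png

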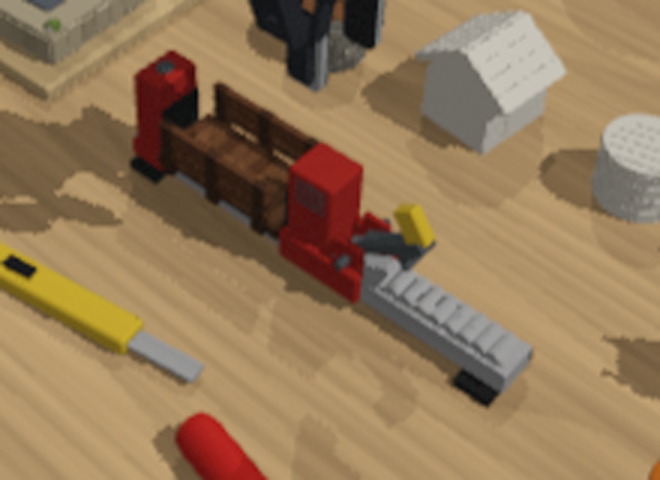

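The pawl stands up and clear of the teeth, with its yellow tab at (412,225) in the crop. Next I'll slide the jaw.

```bash
python3 - <<'E'
from h import *
yaw=1.9; Rz=Rot.from_euler('z',yaw,degrees=True)
effector.gripper_to(.055)
r.servo_line([.6378,.1705,.051],ori(yaw),feed=.12); say('down')
effector.gripper_to(.02,grip_force=40); say('grip')
p=np.array(status.current_tool_pos())
print(r.servo_line(p+Rz.apply([0,.053,0]),feed=.05,force_limit=30)); say('slid')
effector.gripper_to(.055)
p=np.array(status.current_tool_pos()); r.servo_line([p[0],p[1],.16],feed=.2)
r.movep([.57,-.02,.25],ori(yaw))
W=cloud('top',save('top','t2')[1]); p=np.load('pics/t2.npz')['p']; hsv=cv2.cvtColor(p,cv2.COLOR_RGB2HSV).astype(int)
m=(abs(W[...,0]-.64)<.04)&(W[...,1]>.12)&(W[...,1]<.26)&(W[...,2]>.074)&(hsv[...,1]>120); print('jaw',m.sum(),np.median(W[m],0).round(4))
m=(abs(W[...,0]-.64)<.04)&(abs(W[...,1]-.1)<.06)&(W[...,2]>.056)&(W[...,2]<.07); P=W[m]
from fit import rect
print(len(P),*rect(P)); save('scene','s2'); say('end')
E
```

```text
down t 10.5 F [-0.5 -0.  -0.3] open 0.0551 pos [0.6385 0.1706 0.0519]
grip t 10.8 F [-4.3 -0.9  6.4] open 0.0313 pos [0.6373 0.1706 0.0522]
False
slid t 12.1 F [-1.8  0.8  2.2] open 0.0313 pos [0.6356 0.2243 0.0522]
jaw 208 [0.6351 0.2223 0.0804]
225 [639.1  93.9] [ 55.5 105.1] 2.4
end t 14.2 F [-0.5  0.2  0.4] open 0.055 pos [ 0.5701 -0.0187  0.2491]
```

```bash
cat >> h.py <<'E'
def line(p,o=None,**k):
    return r.servo_line(list(p),o,**k)
def pick(x,y,yaw,ztcp,wide,zs,force=30):
    effector.gripper_to(wide)
    r.movep([x,y,zs],ori(yaw)); e=np.array([x,y,zs])-status.current_tool_pos(); e[2]=0
    if line(np.array([x,y,ztcp])+e,feed=.12,force_limit=12): say('HIT on descent'); raise SystemExit
    effector.gripper_to(0,grip_force=force); say('gripped')
    p=np.array(status.current_tool_pos()); line([x+e[0],y+e[1],p[2]+.02],feed=.05); say('lifted'); line([x+e[0],y+e[1],.22],feed=.2); return p[2]
def place(x,y,yaw,z,wide,up=.22):
    r.movep([x,y,.2],ori(yaw)); e=np.array([x,y,.2])-status.current_tool_pos(); e[2]=0; print('corr',e.round(4))
    t=np.array([x,y,z])+e
    line(t+[0,0,.02],feed=.15); r.wait(.2)
    print(line(t-[0,0,.003],feed=.02,force_limit=3)); say('touch')
    o=status.current_opening(); effector.gripper_to(o+.004); r.wait(.1); effector.gripper_to(wide); say('rel')
    p=np.array(status.current_tool_pos()); line([p[0],p[1],up],feed=.12)
E
python3 - <<'E'
from h import *
z=pick(.6402,.1005,1.9,.030,.08,.16); print(z)
place(.4558,-.1517,1.5,z+.016,.08)
r.movep([.5,.0,.25],ori(1.5)); p,d=save('top','t3'); save('scene','s3'); say('end')
o=cv2.convertScaleAbs(ortho('top',p,.53,-.08,.15,.15,.06,2.0),alpha=1.5); a=cv2.imread('pics/s3.png')[120:270,120:320]
cv2.imwrite('pics/b3.png',np.hstack([cv2.resize(o,(400,400)),cv2.resize(a,(400,400))]))
E
```

```text
gripped t 16.9 F [-0.9 -0.2  3.6] open 0.0548 pos [0.641  0.1011 0.0309]
lifted t 17.5 F [-1.7  0.5 -0.8] open 0.055 pos [0.6405 0.1011 0.0511]
0.030886583492467787
corr [-0.0009 -0.0003  0.    ]
True
touch t 21.8 F [-0.7 -0.1  4.5] open 0.0549 pos [ 0.4547 -0.1519  0.0468]
rel t 22.5 F [ 0.1 -0.  -0.3] open 0.0796 pos [ 0.454  -0.1515  0.0464]
end t 24.9 F [-0.9 -0.9  0. ] open 0.0805 pos [ 0.4996 -0.0009  0.2494]
```

View pics/b3.png

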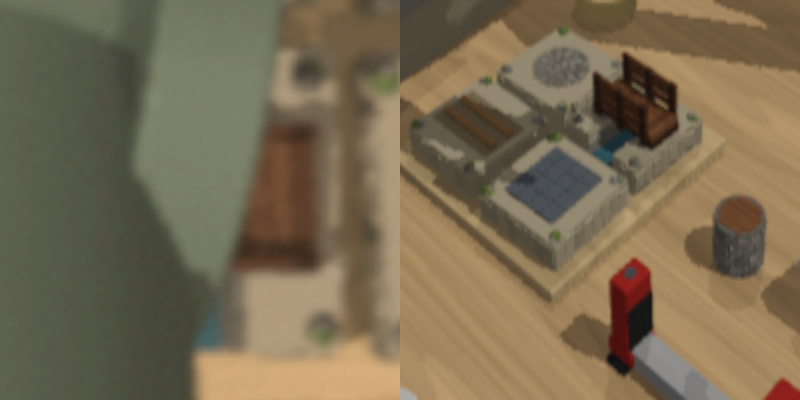

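The bridge stands upright across the gully (right half, about (635,100)); I'll check its exact position later. Next are the well and the woodpile.

```bash
sed -i 's/e=np.array(\[x,y,z*s*\.*2*\])-status.current_tool_pos(); e\[2\]=0/e=np.zeros(3)/' h.py; sed -i "s/; print('corr',e.round(4))//" h.py; grep -n "e=np" h.py
python3 - <<'E'
from h import *
z=pick(.4818,.0398,0,.007,.08,.16)
place(.4593,-.2855,0,z+.038,.08)
z=pick(.5508,.4058,27.5,.006,.065,.18)
place(.5912,-.2792,2.6,z+.042,.065)
r.movep([.45,.25,.25],ori(1.5)); p,d=save('top','t4'); save('scene','s4'); say('end')
o=cv2.convertScaleAbs(ortho('top',p,.665,-.07,.28,.29,.06,2.0),alpha=1.5); a=cv2.imread('pics/s4.png')[110:270,110:320]
cv2.imwrite('pics/b4.png',np.hstack([cv2.resize(o,(420,400)),cv2.resize(a,(380,290)).repeat(1,0) if 0 else cv2.copyMakeBorder(cv2.resize(a,(380,290)),0,110,0,0,0)]))
E
```

```text
29:    r.movep([x,y,zs],ori(yaw)); e=np.zeros(3)
34:    r.movep([x,y,.2],ori(yaw)); e=np.zeros(3)
gripped t 27.3 F [-1.1 -0.   5.1] open 0.0552 pos [0.4821 0.0398 0.0077]
lifted t 27.9 F [-0.2 -0.3 -2.5] open 0.0551 pos [0.482  0.0398 0.0279]
True
touch t 32.4 F [-0.3  0.1  5. ] open 0.0551 pos [ 0.4591 -0.2854  0.0457]
rel t 33.1 F [0.6 0.2 0. ] open 0.0799 pos [ 0.4582 -0.2846  0.0447]
gripped t 39.4 F [-0.9 -0.2  3.7] open 0.0397 pos [0.5512 0.406  0.0067]
lifted t 40.0 F [ 0.4 -0.1 -1.3] open 0.0394 pos [0.5509 0.4058 0.027 ]
True
touch t 45.6 F [ 0.1 -0.6  5.8] open 0.0396 pos [ 0.5911 -0.2791  0.0487]
rel t 46.3 F [-0.3  0.1 -0.1] open 0.065 pos [ 0.5899 -0.2784  0.0474]
end t 50.0 F [ 0.6 -0.1 -0.4] open 0.0652 pos [0.4506 0.2493 0.2499]
```

View pics/b4.png

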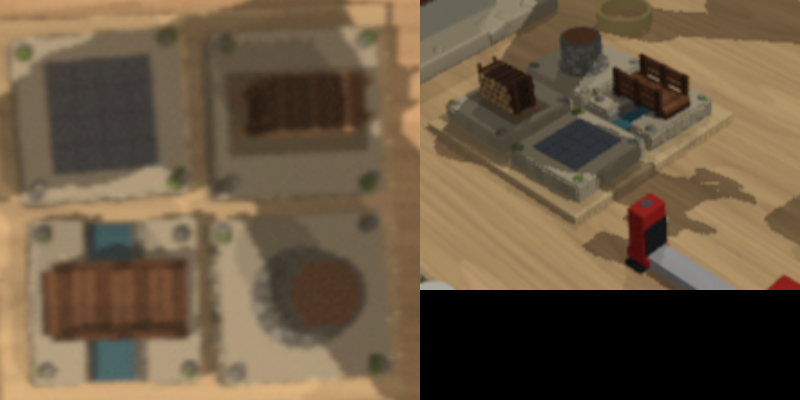

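All three stand upright on their beds: bridge (115,300), well (310,293), woodpile (300,102). Next I'll place the shed and measure all four.

```bash
python3 - <<'E'
from h import *
z=pick(.4415,.3945,.5,.017,.083,.18)
place(.5883,-.1422,4.9,z+.041,.083)
r.movep([.42,.3,.25],ori(1.5)); p,d=save('top','t5'); save('scene','s5'); say('end')
from fit import *
for cam,n,off in(('top','t5',(0,0)),('scene','s5',(2.6,1.9))):
    for k,c,rad,zl,zh,tg in [('bridge',(.455,-.152),.065,.055,.09,(454.5,-152.7)),('well',(.459,-.285),.05,.07,.095,(458,-286.2)),('shed',(.588,-.142),.06,.075,.13,(587.2,-143)),('ridge',(.588,-.142),.06,.103,.13,(587.2,-143)),('pile',(.591,-.279),.06,.07,.1,(589.9,-280.2))]:
        P,C=pts(cam,n,c,rad,zl,zh); R_=rect(P); print(cam,k,len(P),*R_,'err',(R_[0]-np.array(tg)-off).round(1),'z',np.percentile(P[:,2],[5,95]).round(4))
a=cv2.imread('pics/s5.png')[100:280,110:350]; o=cv2.convertScaleAbs(ortho('top',p,.665,-.07,.28,.29,.06,2.0),alpha=1.5)
cv2.imwrite('pics/b5.png',np.hstack([cv2.resize(o,(400,386)),cv2.resize(a,(400,386))]))
E
```

```text
gripped t 52.8 F [-1.3 -0.2  6.4] open 0.0632 pos [0.4418 0.3949 0.0178]
lifted t 53.4 F [ 0.3 -1.2 -1.3] open 0.0632 pos [0.4416 0.3946 0.038 ]
True
touch t 58.5 F [-0.4 -0.3  5.2] open 0.0633 pos [ 0.5881 -0.1422  0.0589]
rel t 59.1 F [-0.3 -0.6 -0. ] open 0.0832 pos [ 0.587  -0.1417  0.0576]
end t 62.5 F [-0.3  1.   0.2] open 0.0829 pos [0.4207 0.2993 0.2499]
top bridge 266 [ 454.2 -151.3] [53.9 94.1] 1.0 err [-0.3  1.4] z [0.0553 0.0824]
top well 544 [ 459.4 -285.8] [56.7 56. ] 6.3 err [1.4 0.4] z [0.0769 0.0859]
top shed 1064 [ 588. -143.] [64.7 82.7] 5.1 err [0.8 0. ] z [0.0877 0.1146]
top ridge 495 [ 587.8 -143.2] [63.2 48.5] 5.6 err [ 0.6 -0.2] z [0.1036 0.1156]
top pile 565 [ 590.9 -278.4] [40.7 75.8] 2.9 err [1.  1.8] z [0.075  0.0862]
scene bridge 551 [ 456.3 -150.3] [58.4 92. ] 1.6 err [-0.8  0.5] z [0.0566 0.0794]
scene well 282 [ 462.3 -283.3] [58.1 56.4] 1.6 err [1.7 1. ] z [0.0721 0.0829]
scene shed 871 [ 589.8 -141.7] [66.7 83.8] 4.7 err [-0.  -0.6] z [0.0808 0.113 ]
scene ridge 290 [ 589.7 -139.1] [64.8 33.8] 3.4 err [-0.1  2. ] z [0.1036 0.114 ]
scene pile 385 [ 593.7 -276. ] [79.5 42.2] 89.7 err [1.2 2.3] z [0.0719 0.0835]
```

View pics/b5.png

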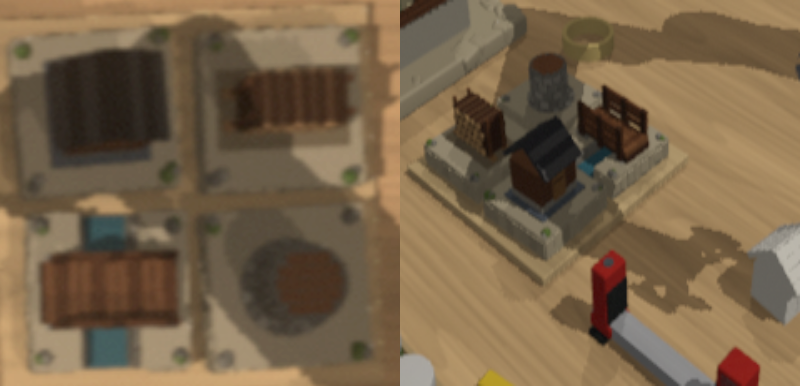

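```bash
python3 - <<'E'
from h import *
out=[]
for cam,dx,dy in(('top',0,0),('scene',2.6,1.9)):
    p=np.load(f'pics/{cam}0.npz')['p']; o=cv2.convertScaleAbs(ortho(cam,p,.6512+dx/1000,-.2192+dy/1000,.12,.12,.042,3.3),alpha=1.5)
    # centred at (591.2,-279.2)+off ; draw placed pile centre (590.6,-278.8) axes & bearers outline at tile-fit (589.9,-280.2)
    q=np.deg2rad(2.6)
    for bx in(-12,12):
        cs=[(589.9+(bx+i*4)*np.cos(q)-j*45*np.sin(q),-280.2+(bx+i*4)*np.sin(q)+j*45*np.cos(q)) for i,j in((1,1),(1,-1),(-1,-1),(-1,1))]
        cv2.polylines(o,[np.int32([((-219.2-y)*3.3,(651.2-x)*3.3) for x,y in cs])],True,(255,0,0),1)
    out.append(o)
cv2.imwrite('pics/bear.png',np.hstack(out))
E
```

```text
(no output)
```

View pics/bear.png

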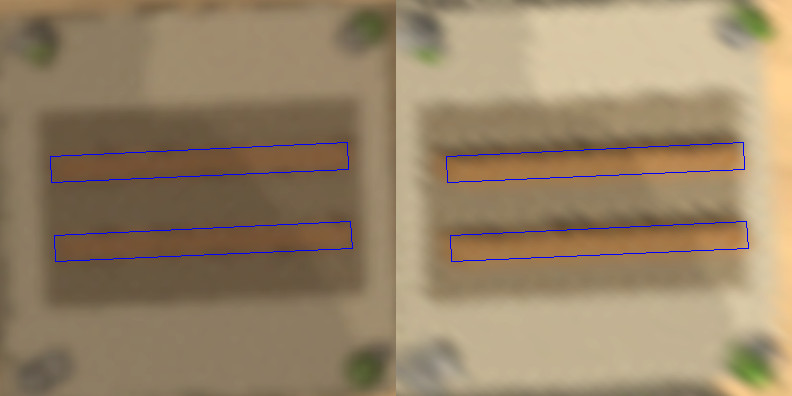

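```bash
python3 -c "
from h import *
print(job.sign_off())"
```

```text
the job is handed in; nothing more can be done
None
```

I lifted the pawl, slid the jaw back about 53 mm, then took the bridge out; all four painted models now stand upright and free, each within about 2 mm of its bed's centre by camera, and the job is handed in at about 63 s (no verdict was returned).

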